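# Return the punch and show its mark to the bench camera in the mirror

### The arm

A 6-joint arm with a two-finger parallel gripper is mounted at the origin on the work surface. World frame = base frame: x ahead of the robot, y to its left, z up, the work surface at z = 0. Lengths are in m, angles in rad, forces in N, time in s.
With the tool pointing down it reaches from about 0.375 to 0.9 m from the base axis. Payload 3.1 kg.
Tool frame: the origin (TCP) lies on the centre line of the jaws, within the pads' length; the fingertips stand 14 mm ahead of it and the grasp point (between the pads) lies 5 mm behind it; y points along the fingers, z is the direction in which the jaws open and shut, and the axes are right-handed (so a half turn about y gives the same grasp; the last joint's range is limited). The gripper opens to 87 mm and grips with 3 to 60 N. Pads are 19 mm wide; open, the fingers measure 117 mm over their backs; the gripper's body (75 mm by 190 mm) begins 51 mm behind the grasp point.
Start: joints at [-1.383, 0.527, 1.433, -0, 1.181, -0.178], TCP at [0.224, -0.584, 0.237] pointing down, gripper open.
Joint ranges: [-3.08, 3.08], [-0.75, 2.2], [0.22, 2.44], [-1.43, 4.57], [0, 2.65], [-2.85, 2.85]. Speed limits (rad/s): [2.79, 2.79, 3.14, 3.14, 3.14, 3.14].

### API

Orientations are given as a unit quaternion [x, y, z, w].
In Python, from rig import robot, vision gives the robot as it stands.
- The arm moves only by the shell command python3 -m crank 'ROWS' [FORCE]. ROWS is JSON, a list of rows, each a list of 7 numbers: the shift along the tool's x, y, z as a fraction of full scale, then the turn, a rotation vector about the tool's x, y, z as a fraction of full scale, then the gripper command: -1 is shut, 1 is fully open, values between are in proportion. In form: [[x, y, z, wx, wy, wz, grip], ...]. A call has 1 to 10 rows; each row is the pose to reach, as a shift and turn from the pose commanded when the call began, along the tool's axes at that moment, turning the shorter way round; what a row does not reach only later rows make up. Full scale, the value 1, is 50 cm for a shift and pi rad for a turn. A row lasts 1/8 s, in which the tool goes at most 62.5 mm and 10.7 degrees, less where a joint would pass 70% of its speed; a pose out of reach is approached as far as the arm can. A call with a number of a shift or a turn outside -1 to 1 is refused whole. A call with a gripper value outside its range is refused whole. The fingers move at their own pace and stop on an object; FORCE is the grip in N (left out, the last holds). Time passes only in rows, so rows that repeat a pose let the fingers close. It gives the time, the measured TCP pose, the force and the opening at its end, in the units of the state.
- robot.get_obs(): the state, without advancing time (a new reading comes with each control period).
- vision.camera(name): name is "scene" or "top" or "wrist"; returns the picture (400x640x3 uint8, blue, green, red); there is no depth.
- vision.camera_info(name): a dict with "vfov" (degrees; the focal length in pixels is half the picture's height over the tangent of half this angle, whatever the lens; pixels are square), "cx", "cy" (the principal point, pixels), "world_from_camera" (4x4, takes a point from camera to world coordinates); the wrist camera has in their place "tool_from_camera" (4x4, takes a point from camera to tool coordinates, whose origin is the TCP and whose axes are the tool frame's). Camera axes: x right, y up, looking along -z (the intrinsics and any distortion apply to the point x, -y, -z); pixel columns grow to the right and rows downward; lengths in m; the calibration is good to about 2 mm. The wrist camera is an equidistant fisheye: a pixel r from the principal point sees the ray r / f radians off the axis. A picture is of the moment at which its call begins: read the wrist's pose just before it. camera_info takes no time and is no camera call.
- robot.hand_in(): hands the job in, once; it reports no verdict.
The state is a dict: "time": time; "q": joint angles; "joint_velocities": joint speeds; "joint_torque": joint torques, N m; "position": TCP position; "tool_rot": TCP orientation; "ft_force": force on the tool from outside, world axes, zero at the start; "moment": the same for the moment, N m; "grip_width": finger opening in m.
Only numpy, scipy, OpenCV 4.12 (cv2) and the standard library are available. Lean on these libraries where they do the work, as an engineer would, in place of code of your own. Each camera call takes 0.05 s, during which the arm holds its last target.

### The job

Put the loose steel punch back, standing fully home, in the one rack socket that is made for its size, and let go of it. Then turn the sprung mirror by its upright pin until the bench camera sees the punch's brass mark band in the middle of the mirror, and finish still holding the mirror steady at that angle, because it springs back when let go. Leave the small stored punch, the tweezers, the brush and the round steel block as they are.

Things in the scene. Friction and masses are not known exactly. Their poses are not given: they have to be found in the camera images.
- punch: The loose punch: a plain upright steel rod of 22 mm diameter, 100 mm tall, its top 14 mm rounded off, about 0.28 kg, standing on its flat foot on the bench away from the rack. Origin: centre of the foot; z runs up the punch. Grip it round the shank, for instance 60 mm above the foot.
- punch_mark (a point): Centre (on the punch's axis, 75 mm above the foot) of the 8 mm high brass band round the punch; this is the mark that the camera has to see.
- holder_medium: The punch's own socket block, fixed: dark wood, 60 x 60 mm, 45 mm high, round hole of 24.5 mm diameter, 35 mm deep, two brass pips along two opposite edges. Origin: centre of its underside; x runs along the row. One of three blocks, 82 mm apart, on the rack board (light wood, 262 x 76 x 12 mm); their order changes.
- holder_medium_mouth (a point): Centre of the mouth of that hole, at the block's top, about 57 mm above the bench. With the punch fully home its foot is 35 mm below this point.
- holder_small: Socket block of the same outside size with a 16.5 mm hole and one pip; the small punch stands in it. Origin: centre of its underside.
- holder_large: Socket block of the same outside size with a 34 mm hole and three pips, empty: too large for the punch. Origin: centre of its underside.
- small_punch: Small steel punch, 14 mm diameter, 80 mm tall, stored in the small socket; to be left alone. Origin: centre of its foot.
- rail: Fixed aluminium rail, 370 x 32 x 12 mm, that carries the sprung mirror at one end and the grey bench camera at the other. Origin: on the bench under the mirror's pivot; its x axis points from the mirror to the camera.
- lens (a point): Centre of the front of the bench camera's lens, 97 mm above the bench and 240 mm from the mirror's pivot along the rail. The camera (60 x 46 x 46 mm box with a 32 mm lens tube) looks along the rail at the middle of the mirror.
- mirror: Upright glass, 54 x 62 mm, on a black plate, turning on a vertical axis. Origin: centre of the reflecting face and axis, 97 mm above the bench; x is the face's outward normal. A spring rests it squarely facing the camera; it turns up to 1.15 rad clockwise from above. Right angle: the normal halves the angle, seen from above, between the directions from the mirror to the lens and to the mark.
- mirror_pin (a point): The handle: an upright steel pin, 10 mm diameter, 90 mm straight behind the mirror's face on a lever. This point is on the pin's axis, 115 mm above the bench; the pin is free from 81 to 131 mm above the bench. It moves on a level circle of 90 mm radius about the mirror's axis, against 1 N (rest) to 3.5 N (full turn). A gripper closed on it from above need not turn along.
- sight: Not an object but an imaginary line: the camera's line of sight after the mirror. Origin: centre of the mirror's face; its x axis points where the camera looks after reflection, level, 97 mm above the bench. It turns clockwise by twice the mirror's turn (at rest it points back at the lens).
- tweezers: Steel tweezers, 130 mm long, lying on the bench; to be left alone. Origin: centre of its underside.
- brush: Bench brush, 150 x 45 x 36 mm, wooden back and black bristles; to be left alone. Origin: centre of its underside.
- bench_block: Round steel block, 60 mm diameter, 24 mm high; to be left alone. Origin: centre of its underside.

How it is judged:
By the outcome, as a careful person would: the job done as asked, in the order asked, and still so for the second after the job is handed in, while the arm keeps its last pose, push and grip.
It also fails if it takes over 45 s, if anything falls off the work surface, if the arm or the gripper's body presses on something with over 40 N, if the wrist force passes 120 N, or if a joint passes its speed limit or range.

## Working session

There is one attempt and no reset: what is moved stays moved. The work goes in short steps, Python scripts to look and compute and a shell command to move; the robot and the scene stay as the last step left them, time stands still between calls to the robot, and variables do not carry over. Pictures are saved under pics/ and viewed, and the job is handed in when it is done.

```bash
ls; mkdir -p pics; python3 - <<'E'
from rig import robot, vision
import cv2
for n in ("scene","top","wrist"):
    cv2.imwrite(f"pics/{n}0.png",vision.camera(n))
    i=vision.camera_info(n); print(n,i)
o=robot.get_obs(); print(o)
E
```

```text
pics
scene {'vfov': 56.255669912711525, 'cx': 314.67703024456455, 'cy': 202.03363858763356, 'world_from_camera': array([[ 0.80136407, -0.50291079,  0.32387708,  0.87812905],
       [ 0.59815367,  0.66893856, -0.44128606, -0.42761009],
       [ 0.00527366,  0.54735906,  0.83688126,  0.85081604],
       [ 0.        ,  0.        ,  0.        ,  1.        ]])}
top {'vfov': 56.56822804168282, 'cx': 324.7065759531327, 'cy': 199.6896128088567, 'world_from_camera': array([[-0.01448239,  0.99575937, -0.090849  ,  0.51982688],
       [-0.99913378, -0.01795647, -0.03754015, -0.03410699],
       [-0.03901229,  0.09022663,  0.99515687,  0.98337624],
       [ 0.        ,  0.        ,  0.        ,  1.        ]])}
wrist {'vfov': 65.70646984690485, 'cx': 316.9049485207127, 'cy': 202.15681442186235, 'tool_from_camera': array([[-6.97242846e-04, -9.62545039e-01, -2.71120935e-01,
        -7.44990335e-02],
       [-1.24248034e-04,  2.71121082e-01, -9.62545242e-01,
        -1.47018722e-01],
       [ 9.99999749e-01, -6.37441541e-04, -3.08631564e-04,
         2.55787039e-04],
       [ 0.00000000e+00,  0.00000000e+00,  0.00000000e+00,
         1.00000000e+00]])}
{'time': 0.15, 'q': array([-1.38346832e+00,  5.28311731e-01,  1.43357795e+00,  1.90965565e-05,
        1.18142116e+00, -1.78472088e-01]), 'joint_velocities': array([-0.00073063, -0.00125149, -0.0045079 , -0.00285553, -0.00197936,
       -0.00173532]), 'joint_torque': array([ 3.27497655e-04, -4.40431917e+01, -1.76842743e+01,  6.33886526e-02,
        5.52689913e-02, -9.21070000e-05]), 'position': array([ 0.22350877, -0.58310101,  0.23576966]), 'tool_rot': array([-0.12860387,  0.6959202 , -0.69470522,  0.12861098]), 'ft_force': array([ 0.19822006, -0.44873506, -0.304189  ]), 'moment': array([ 0.01254392,  0.01166311, -0.00357784]), 'grip_width': 0.08699324877831652}
```

View pics/scene0.png

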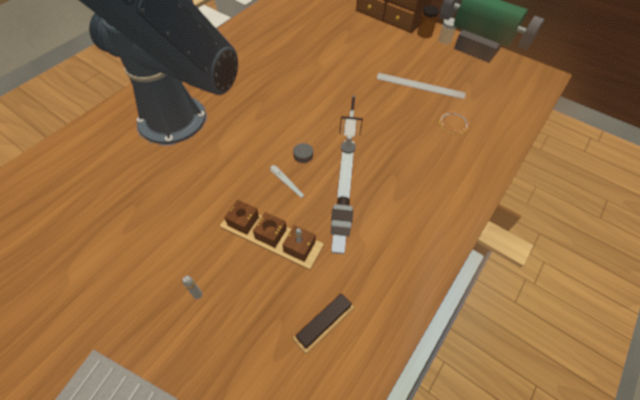

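View pics/top0.png

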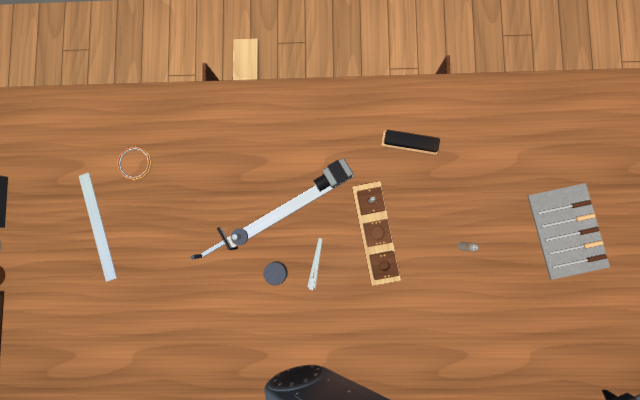

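View pics/wrist0.png

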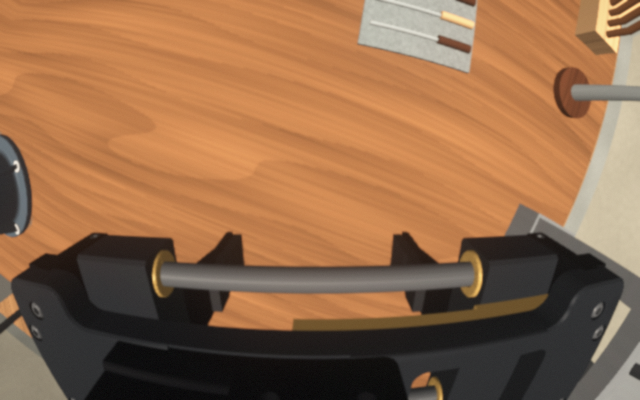

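```bash
cat > h.py <<'E'
import numpy as np, cv2
from rig import robot, vision
def ray(n,u,v):
    i=vision.camera_info(n); f=200/np.tan(np.radians(i['vfov'])/2)
    T=i['world_from_camera']; d=T[:3,:3]@np.array([(u-i['cx'])/f,-(v-i['cy'])/f,-1]); return T[:3,3],d
def onz(n,u,v,z):
    p,d=ray(n,u,v); return p+d*(z-p[2])/d[2]
def proj(n,P):
    i=vision.camera_info(n); f=200/np.tan(np.radians(i['vfov'])/2)
    T=np.linalg.inv(i['world_from_camera']); c=T[:3,:3]@np.array(P)+T[:3,3]
    return i['cx']+f*c[0]/-c[2], i['cy']-f*c[1]/-c[2]
def tri(u1,u2):
    p,a=ray('top',*u1);q,b=ray('scene',*u2)
    a=a/np.linalg.norm(a);b=b/np.linalg.norm(b)
    s=np.linalg.lstsq(np.stack([a,-b],1),q-p,rcond=None)[0]
    A=p+a*s[0];B=q+b*s[1]; return (A+B)/2,np.linalg.norm(A-B)
def toolR(o): 
    from scipy.spatial.transform import Rotation as R
    return R.from_quat(o['tool_rot'])
def wproj(P,o):
    i=vision.camera_info('wrist'); f=200/np.tan(np.radians(i['vfov'])/2)
    t=toolR(o).inv().apply(np.array(P)-o['position'])
    T=np.linalg.inv(i['tool_from_camera']); c=T[:3,:3]@t+T[:3,3]
    x,y,z=c[0],-c[1],-c[2]; r=np.hypot(x,y); th=np.arctan2(r,z); return i['cx']+f*th*x/r,i['cy']+f*th*y/r
def wray(u,v,o):
    i=vision.camera_info('wrist'); f=200/np.tan(np.radians(i['vfov'])/2)
    a,b=u-i['cx'],v-i['cy']; r=np.hypot(a,b); th=r/f
    c=np.array([np.sin(th)*a/r,-np.sin(th)*b/r,-np.cos(th)]); T=i['tool_from_camera']
    R=toolR(o); return o['position']+R.apply(T[:3,3]), R.apply(T[:3,:3]@c)
def wonz(u,v,z,o):
    p,d=wray(u,v,o); return p+d*(z-p[2])/d[2]
E
python3 - <<'E'
import cv2
t=cv2.imread('pics/top0.png');s=cv2.imread('pics/scene0.png')
a=cv2.resize(t[170:290,340:500],(800,600),interpolation=cv2.INTER_CUBIC);cv2.imwrite('pics/a.png',a)
a=cv2.resize(t[150:290,180:360],(771,600),interpolation=cv2.INTER_CUBIC);cv2.imwrite('pics/b.png',a)
a=cv2.resize(s[190:310,170:330],(800,600),interpolation=cv2.INTER_CUBIC);cv2.imwrite('pics/c.png',a)
a=cv2.resize(s[90:260,300:400],(353,600),interpolation=cv2.INTER_CUBIC);cv2.imwrite('pics/d.png',a)
E
```

```text
(no output)
```

View pics/a.png

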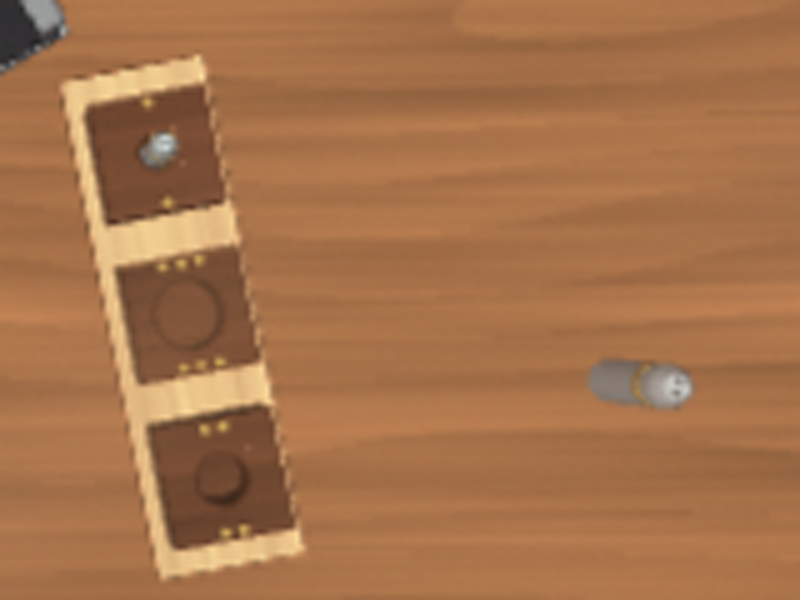

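View pics/b.png

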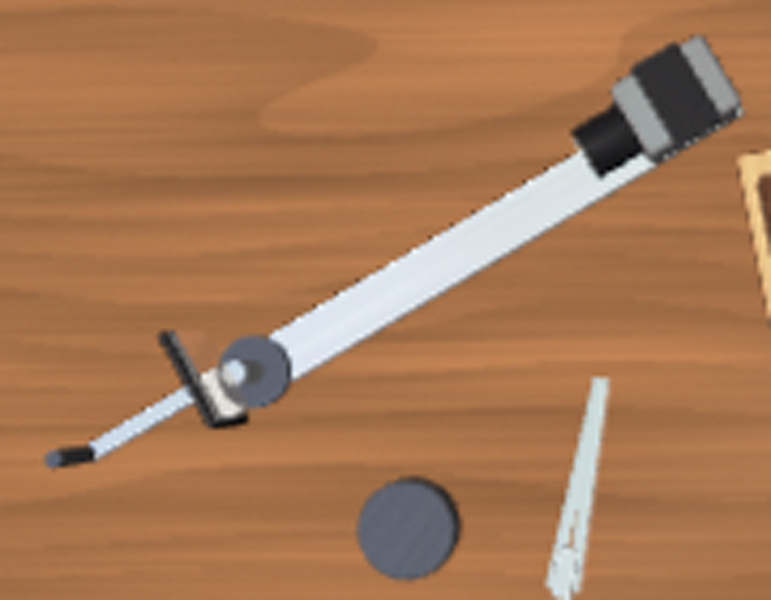

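View pics/c.png

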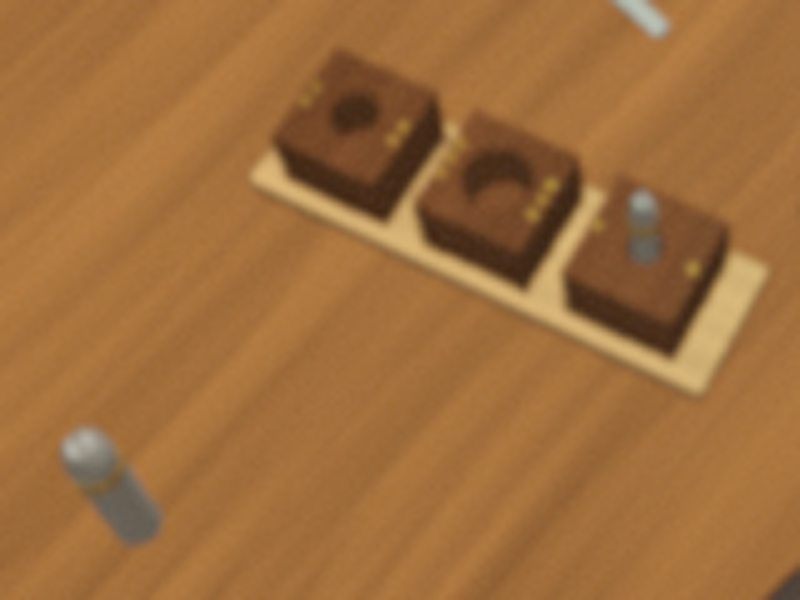

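View pics/d.png

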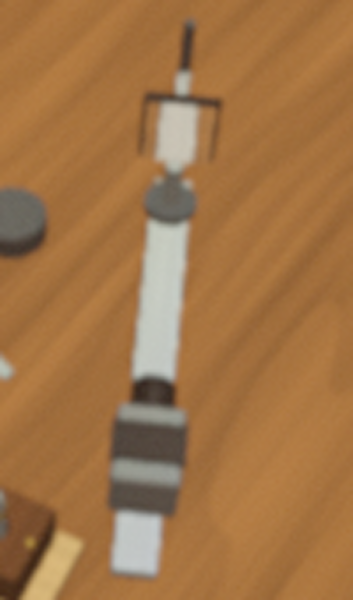

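```bash
python3 - <<'E'
from h import *
np.set_printoptions(precision=4,suppress=True)
A=lambda x,y:(340+x/5-.4,170+y/5-.4)
B=lambda x,y:(180+x/4.285-.4,150+y/4.285-.4)
C=lambda x,y:(170+x/5-.4,190+y/5-.4)
D=lambda x,y:(300+x/3.53-.4,90+y/3.53-.4)
print('hole',onz('top',*A(221,478),.057),onz('scene',*C(355,112),.057),tri(A(221,478),C(355,112)))
c=[onz('top',*A(*p),.012) for p in[(62,83),(203,57),(303,548),(162,578)]];print('board',c)
print('large hole',onz('top',*A(187,313),.057)); print('small',onz('top',*A(158,205-55),.057))
for n,p in(('med',[(148,424),(272,405),(300,526),(172,550)]),('lar',[(116,266),(240,245),(265,360),(138,383)]),('sm',[(86,105),(207,85),(229,200),(106,222)])):
    q=np.array([onz('top',*A(*x),.057) for x in p]);print(n,q.mean(0),q[1]-q[0],q[2]-q[1])
print('punch top',onz('top',*A(676,386),.097),onz('scene',*C(85,440),.097),tri(A(674,386),C(83,438)))
print('foot',onz('top',*A(600,381),.0),onz('scene',*C(138,528),.0))
print('pintop',onz('top',*B(51,460),.131),onz('scene',*D(188,24),.131),tri(B(51,460),D(188,24)))
print('pinlow',onz('top',*B(92,455),.081),onz('scene',*D(182,70),.081))
# rail edges at z=.012
print('rail far end scene',onz('scene',*D(112,575),.012),onz('scene',*D(158,577),.012))
print('mirror top corners', onz('top',*B(163,333),.128),onz('top',*B(212,425),.128))
print('mirror top sc', onz('scene',*D(146,96),.128),onz('scene',*D(220,102),.128))
E
```

```text
hole [ 0.4406 -0.1417  0.057 ] [ 0.4413 -0.1436  0.057 ] (array([ 0.4401, -0.1423,  0.0542]), np.float64(0.0008518874572403986))
board [array([ 0.6428, -0.0697,  0.012 ]), array([ 0.6551, -0.1438,  0.012 ]), array([ 0.401 , -0.1876,  0.012 ]), array([ 0.3865, -0.1154,  0.012 ])]
large hole [ 0.5214 -0.1273  0.057 ]
small [ 0.6025 -0.1151  0.057 ]
med [ 0.4416 -0.1427  0.057 ] [ 0.0085 -0.0609  0.    ] [-0.0587 -0.0117  0.    ]
lar [ 0.5212 -0.1286  0.057 ] [ 0.0094 -0.0615  0.    ] [-0.0568 -0.0106  0.    ]
sm [ 0.6011 -0.1145  0.057 ] [ 0.0089 -0.0605  0.    ] [-0.0577 -0.0092  0.    ]
punch top [ 0.4841 -0.3494  0.097 ] [ 0.4837 -0.3471  0.097 ] (array([ 0.4842, -0.3473,  0.1004]), np.float64(9.453547757645282e-05))
foot [ 0.4833 -0.3452  0.    ] [ 0.4851 -0.3518  0.    ]
pintop [0.4707 0.3071 0.131 ] [0.4726 0.3021 0.131 ] (array([0.4697, 0.309 , 0.1249]), np.float64(0.0016551365576701008))
pinlow [0.4703 0.3035 0.081 ] [0.4715 0.303  0.081 ]
rail far end scene [ 0.6751 -0.0796  0.012 ] [ 0.7016 -0.0616  0.012 ]
mirror top corners [0.538 0.248 0.128] [0.4881 0.2207 0.128 ]
mirror top sc [0.4901 0.2179 0.128 ] [0.539  0.2468 0.128 ]
```

```bash
cat >> h.py <<'E'
from scipy.spatial.transform import Rotation as R
def goal(p,zang,xsign=None):
    """print row fractions to reach TCP p pointing down with tool z at angle zang (rad); both half-turns"""
    o=robot.get_obs(); r=toolR(o)
    d=r.inv().apply(np.array(p)-o['position'])/0.5
    for s in (0,np.pi):
        z=np.array([np.cos(zang+s),np.sin(zang+s),0]); y=np.array([0,0,-1.]); x=np.cross(y,z)
        g=R.from_matrix(np.stack([x,y,z],1)); rv=(r.inv()*g).as_rotvec()
        print('shift',d.round(4),'rot',(rv/np.pi).round(4),'deg',np.degrees(np.linalg.norm(rv)).round(1),'x',x.round(2))
E
python3 - <<'E'
from h import *
o=robot.get_obs();print(toolR(o).as_matrix().round(3),o['q'].round(3))
for a in (0,20,90,-70): print(a);goal([.484,-.348,.17],np.radians(a))
E
```

```text
[[-0.934 -0.     0.358]
 [-0.358  0.002 -0.934]
 [-0.    -1.    -0.002]] [-1.383  0.528  1.434  0.     1.181 -0.178]
0
shift [-0.6547  0.1322 -0.2525] rot [ 0.0004 -0.3836 -0.0004] deg 69.0 x [ 0. -1.  0.]
shift [-0.6547  0.1322 -0.2525] rot [5.000e-04 6.164e-01 5.000e-04] deg 111.0 x [0. 1. 0.]
20
shift [-0.6547  0.1322 -0.2525] rot [ 3.000e-04 -4.947e-01 -5.000e-04] deg 89.0 x [ 0.34 -0.94  0.  ]
shift [-0.6547  0.1322 -0.2525] rot [5.000e-04 5.053e-01 3.000e-04] deg 91.0 x [-0.34  0.94  0.  ]
90
shift [-0.6547  0.1322 -0.2525] rot [-0.000e+00 -8.836e-01 -8.000e-04] deg 159.0 x [ 1. -0.  0.]
shift [-0.6547  0.1322 -0.2525] rot [ 0.0005  0.1164 -0.    ] deg 21.0 x [-1.  0.  0.]
-70
shift [-0.6547  0.1322 -0.2525] rot [ 0.0005  0.0053 -0.0001] deg 1.0 x [-0.94 -0.34 -0.  ]
shift [-0.6547  0.1322 -0.2525] rot [-2.000e-04 -9.947e-01 -8.000e-04] deg 179.0 x [0.94 0.34 0.  ]
```

```bash
python3 -m crank '[[-0.655,0.13,-0.2525,0,0,0,1],[-0.655,0.13,-0.2525,0,0,0,1],[-0.655,0.13,-0.2525,0,0,0,1],[-0.655,0.13,-0.2525,0,0,0,1],[-0.655,0.13,-0.2525,0,0,0,1],[-0.655,0.13,-0.2525,0,0,0,1],[-0.655,0.13,-0.2525,0,0,0,1],[-0.655,0.13,-0.2525,0,0,0,1]]' && python3 - <<'E'
from h import *
o=robot.get_obs();im=vision.camera('wrist');print(o['position'],o['q'].round(2),wproj([.484,-.348,.1],o),wproj([.4415,-.1425,.057],o));cv2.imwrite('pics/w1.png',im)
E
```

```text
time: 1.15
position: [0.484, -0.3487, 0.1714]
tool_rot: [0.129, -0.695, 0.695, -0.129]
ft_force: [-1.1, -0.4, 0.5]
grip_width: 0.0871
[ 0.4840441  -0.3487232   0.17138749] [-0.81  0.57  1.57 -0.    1.    0.39] (np.float64(315.53677946392213), np.float64(218.60566854355767)) (np.float64(109.97473178682176), np.float64(170.10447798365163))
```

View pics/w1.png

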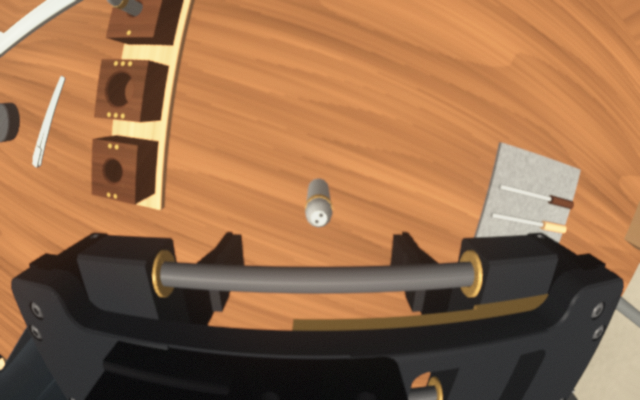

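```bash
python3 - <<'E'
from h import *
o=robot.get_obs();im=cv2.imread('pics/w1.png');cv2.imwrite('pics/w1c.png',np.hstack([cv2.resize(im[170:240,280:350],(400,400)),cv2.resize(im[135:205,80:150],(400,400))]))
print(wonz(319,217,.098,o),wonz(113,171,.057,o))
goal([.4845,-.348,.057],np.radians(-69))
print(toolR(o).as_matrix().round(4))
E
```

```text
[ 0.48513885 -0.35087431  0.098     ] [ 0.441852   -0.14710433  0.057     ]
shift [-0.0025  0.2292 -0.002 ] rot [-0.0001 -0.0005  0.0001] deg 0.1 x [-0.93 -0.36 -0.  ]
shift [-0.0025  0.2292 -0.002 ] rot [-2.000e-04  9.995e-01 -2.000e-04] deg 179.9 x [0.93 0.36 0.  ]
[[-9.341e-01 -2.000e-04  3.570e-01]
 [-3.570e-01 -4.000e-04 -9.341e-01]
 [ 3.000e-04 -1.000e+00  3.000e-04]]
```

View pics/w1c.png

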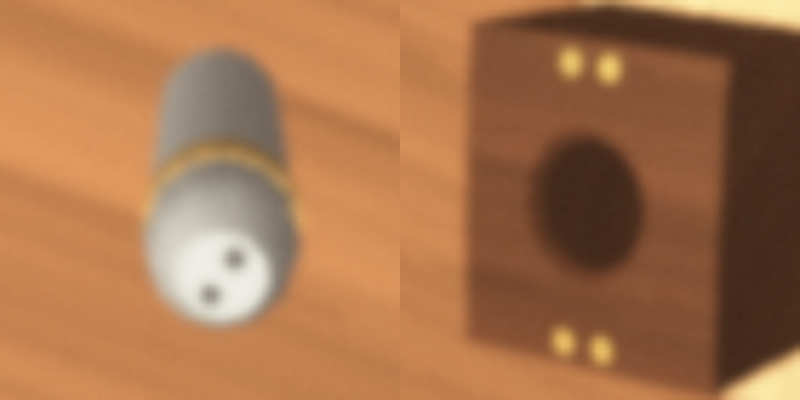

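```bash
python3 -m crank '[[-0.002,0.1,0.001,0,0,0,1],[-0.002,0.18,0.001,0,0,0,1],[-0.002,0.228,0.001,0,0,0,1],[-0.002,0.228,0.001,0,0,0,1],[-0.002,0.228,0.001,0,0,0,-0.3],[-0.002,0.228,0.001,0,0,0,-1],[-0.002,0.228,0.001,0,0,0,-1],[-0.002,0.228,0.001,0,0,0,-1],[-0.002,0.228,0.001,0,0,0,-1],[-0.002,0.228,0.001,0,0,0,-1]]' 25 && python3 - <<'E'
from h import *
o=robot.get_obs();im=vision.camera('wrist');print(o['position'],o['grip_width'],o['ft_force']);cv2.imwrite('pics/w2.png',im)
t=vision.camera('top');cv2.imwrite('pics/t2.png',cv2.resize(t[170:290,340:500],(800,600)))
E
```

```text
time: 2.45
position: [0.4854, -0.3486, 0.0576]
tool_rot: [-0.129, 0.695, -0.695, 0.129]
ft_force: [-0.2, 0.3, 0.4]
grip_width: 0.035
[ 0.48539788 -0.34859444  0.05757179] 0.03496972521043522 [-0.24399922  0.34351508  0.40558432]
```

View pics/w2.png

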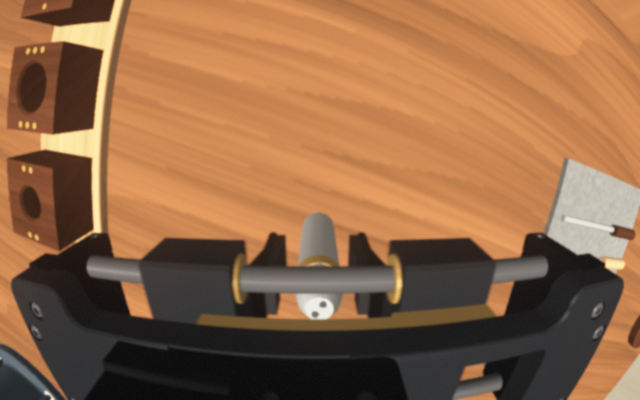

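Fingers still closing around the punch (punch top at about (319,308), centred between the pads). Let them finish.

```bash
python3 -m crank '[[0,0,0,0,0,0,-1],[0,0,0,0,0,0,-1],[0,0,0,0,0,0,-1]]' 25 && python3 - <<'E'
from h import *
o=robot.get_obs();im=vision.camera('wrist');print(o['position'],o['grip_width'],o['ft_force']);cv2.imwrite('pics/w3.png',im[160:360,220:420])
print([wproj(o['position']+toolR(o).apply([dx,-.043,0]),o) for dx in(-.003,0,.003)])
goal([.441,-.1425,.13],np.radians(-69))
E
```

```text
time: 2.92
position: [0.4854, -0.3487, 0.0575]
tool_rot: [0.129, -0.695, 0.695, -0.129]
ft_force: [1.0, -1.5, -0.7]
grip_width: 0.0215
[ 0.48538748 -0.34871679  0.05747695] 0.021510535118942183 [ 0.98601817 -1.51799587 -0.68554299]
[(np.float64(316.1141793672574), np.float64(303.6299954998214)), (np.float64(316.11796795288217), np.float64(309.6148091929172)), (np.float64(316.1218609547321), np.float64(315.438442499126))]
shift [-0.0646 -0.1451 -0.4168] rot [ 0.     -0.0002 -0.    ] deg 0.0 x [-0.93 -0.36 -0.  ]
shift [-0.0646 -0.1451 -0.4168] rot [0.     0.9998 0.    ] deg 180.0 x [0.93 0.36 0.  ]
```

View pics/w3.png

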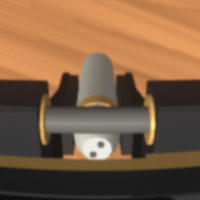

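```bash
python3 -m crank '[[0,-0.1,0,0,0,0,-1],[0,-0.185,0,0,0,0,-1],[-0.02,-0.185,-0.12,0,0,0,-1],[-0.035,-0.185,-0.22,0,0,0,-1],[-0.05,-0.185,-0.32,0,0,0,-1],[-0.066,-0.185,-0.415,0,0,0,-1],[-0.066,-0.185,-0.415,0,0,0,-1],[-0.066,-0.185,-0.415,0,0,0,-1]]' && python3 - <<'E'
from h import *
o=robot.get_obs();im=vision.camera('wrist');print(o['position'],o['grip_width'],o['ft_force'],o['q']);cv2.imwrite('pics/w4.png',im)
t=vision.camera('top');cv2.imwrite('pics/t4.png',cv2.resize(t[170:290,340:500],(800,600)))
t=vision.camera('scene');cv2.imwrite('pics/s4.png',cv2.resize(t[150:270,200:360],(800,600)))
E
```

```text
time: 3.98
position: [0.4425, -0.1434, 0.1501]
tool_rot: [0.129, -0.695, 0.696, -0.129]
ft_force: [1.4, -0.8, -3.0]
grip_width: 0.0212
[ 0.44247432 -0.14339149  0.15007452] 0.021211737907702744 [ 1.38232382 -0.80695934 -2.98424228] [-5.54211422e-01  4.57547108e-01  1.91167428e+00 -3.23837178e-04
  7.71203350e-01  6.50242699e-01]
```

View pics/w4.png

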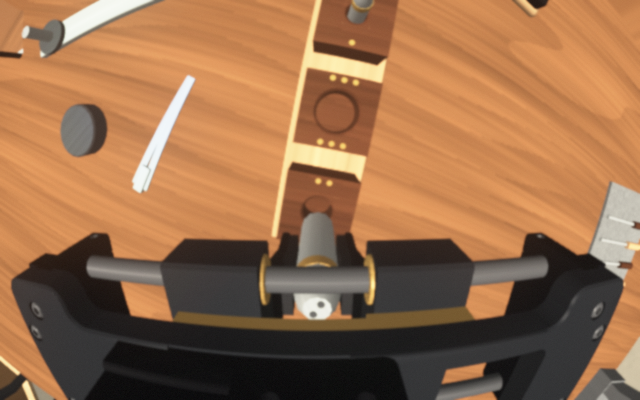

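View pics/s4.png

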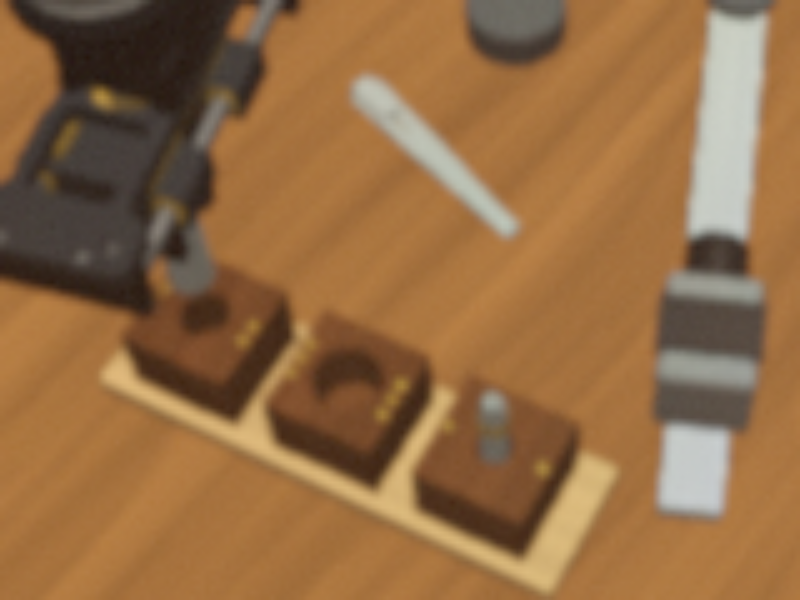

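View pics/t4.png

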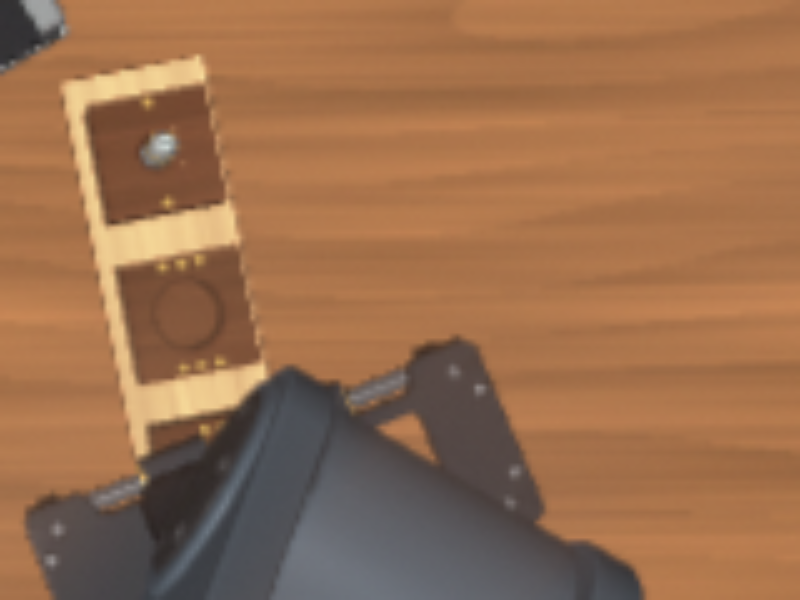

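```bash
python3 - <<'E'
from h import *
im=cv2.imread('pics/w4.png');cv2.imwrite('pics/w4c.png',cv2.resize(im[160:240,265:372],(800,598),interpolation=cv2.INTER_CUBIC))
o=robot.get_obs()
print(wonz(336,112,.057,o))
E
```

```text
[ 0.52149542 -0.13035789  0.057     ]
```

View pics/w4c.png

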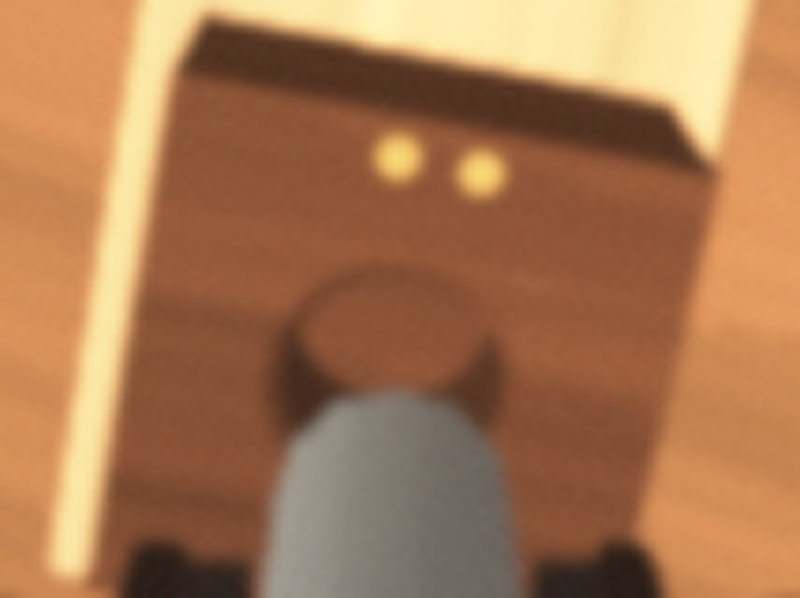

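```bash
python3 - <<'E'
from h import *
o=robot.get_obs();r=toolR(o);p=o['position']
f=lambda x,y,z:wproj(p+r.apply([x,0,y])+np.array([0,0,z-p[2]]),o)
for x in(-.01025,-.01225,-.01425): print(x,f(x,0,.057))
for x in(-.002,0,.002): print('widest',f(x,-.01225,.057),f(x,.01225,.057))
print('foot edge far',f(-.011,0,p[2]-.0575),'foot L R',f(0,-.011,p[2]-.0575),f(0,.011,p[2]-.0575))
# medium from row
print(wonz(265+388/7.477,195,.057,o))
E
```

```text
-0.01025 (np.float64(316.3795895345889), np.float64(198.181040747214))
-0.01225 (np.float64(316.3802204641523), np.float64(195.76868839160386))
-0.01425 (np.float64(316.38087537791904), np.float64(193.34654334548338))
widest (np.float64(301.2620104092539), np.float64(208.00910482461393)) (np.float64(331.49451022804675), np.float64(208.02877240673138))
widest (np.float64(301.295798197391), np.float64(210.36586630093362)) (np.float64(331.45968799044084), np.float64(210.38567584073178))
widest (np.float64(301.33002992777466), np.float64(212.71155144391258)) (np.float64(331.4244668616561), np.float64(212.7314996188606))
foot edge far (np.float64(316.35462734199285), np.float64(210.40952226440703)) foot L R (np.float64(300.70140588003454), np.float64(225.3307067269078)) (np.float64(332.00527905894205), np.float64(225.35257660366486))
[ 0.45487297 -0.14017749  0.057     ]
```

```bash
python3 -m crank '[[-0.002,0.03,-0.001,0,0,0,-1],[-0.002,0.064,-0.001,0,0,0,-1],[-0.002,0.064,-0.001,0,0,0,-1],[-0.002,0.064,-0.001,0,0,0,-1]]' && python3 - <<'E'
from h import *
o=robot.get_obs();im=vision.camera('wrist');print(o['position'],o['grip_width'],o['ft_force']);cv2.imwrite('pics/w5.png',im)
cv2.imwrite('pics/w5c.png',cv2.resize(im[160:240,265:372],(800,598),interpolation=cv2.INTER_CUBIC))
t=vision.camera('scene');cv2.imwrite('pics/s5.png',cv2.resize(t[185:235,210:270],(720,600),interpolation=cv2.INTER_CUBIC))
E
```

```text
time: 4.62
position: [0.4431, -0.143, 0.1183]
tool_rot: [0.128, -0.695, 0.696, -0.128]
ft_force: [-0.9, -0.0, -2.7]
grip_width: 0.0211
[ 0.44314636 -0.14303884  0.11827776] 0.021082678678076228 [-0.89228433 -0.02197704 -2.66016449]
```

View pics/w5c.png

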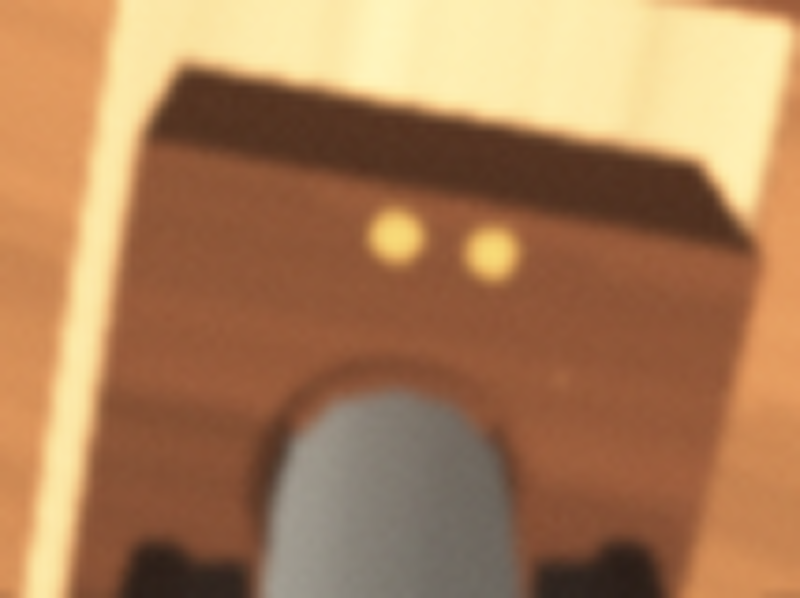

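View pics/s5.png

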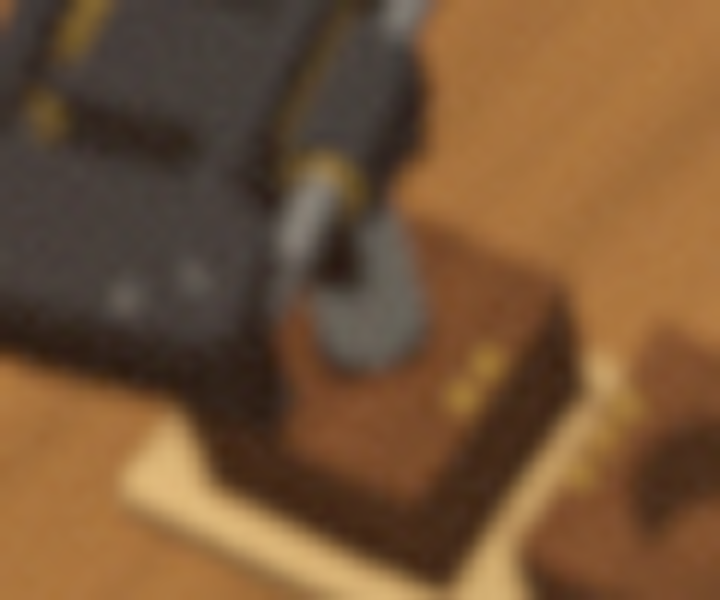

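```bash
python3 - <<'E'
from h import *
o=robot.get_obs();r=toolR(o);p=o['position']
f=lambda x,y,z:wproj(p+r.apply([x,0,y])+np.array([0,0,z-p[2]]),o)
for x in (-.01425,-.01225,-.01025):print('hole edge',x,f(x,0,.057))
F=p[2]-.0575
for a in (-90,-60,-30,0,30):
    t=np.radians(a); print(a,'foot',((np.array(f(.011*np.sin(t),.011*np.cos(t),F))-[265,160])*7.477).round(1),((np.array(f(.011*np.sin(t),-.011*np.cos(t),F))-[265,160])*7.477).round(1),
      'hole',((np.array(f(.01225*np.sin(t),.01225*np.cos(t),.057))-[265,160])*7.477).round(1),((np.array(f(.01225*np.sin(t),-.01225*np.cos(t),.057))-[265,160])*7.477).round(1))
E
```

```text
hole edge -0.01425 (np.float64(316.3450824273287), np.float64(204.27247910244992))
hole edge -0.01225 (np.float64(316.3445389889908), np.float64(207.00550349044244))
hole edge -0.01025 (np.float64(316.34402721749854), np.float64(209.7241985859408))
-90 foot [383.9 377.1] [383.9 377.1] hole [383.9 351.5] [383.9 351.5]
-60 foot [443.2 392.3] [324.5 392.2] hole [448.9 368.2] [318.9 368.1]
-30 foot [486.1 433.4] [281.7 433.3] hole [495.7 413.4] [272.1 413.2]
0 foot [500.9 488.8] [266.8 488.6] hole [511.9 474.1] [255.9 474. ]
30 foot [484.4 543.3] [283.3 543.1] hole [493.8 533.8] [274.  533.7]
```

```bash
python3 -m crank '[[-0.001,0,-0.001,0,0,0,-1],[-0.001,0.01,-0.001,0,0,0,-1],[-0.001,0.015,-0.001,0,0,0,-1],[-0.001,0.02,-0.001,0,0,0,-1]]' && python3 -c "
from h import *
o=robot.get_obs();print(o['position'],o['ft_force'],o['moment'])"
```

```text
time: 5.22
position: [0.4429, -0.1421, 0.108]
tool_rot: [0.129, -0.695, 0.696, -0.129]
ft_force: [-1.9, -3.5, -0.0]
grip_width: 0.021
[ 0.44287318 -0.14213443  0.10795916] [-1.93325627 -3.49197409 -0.0265039 ] [-0.70505204  0.47523345 -0.01779158]
```

```bash
python3 -m crank '[[0.0006,0.01,0.0006,0,0,0,-1],[0.0006,0.02,0.0006,0,0,0,-1],[0.0006,0.03,0.0006,0,0,0,-1],[0.0006,0.04,0.0006,0,0,0,-1],[0.0006,0.05,0.0006,0,0,0,-1]]' && python3 -c "
from h import *
o=robot.get_obs();print(o['position'],o['ft_force'],o['moment'],o['grip_width'])"
```

```text
time: 5.85
position: [0.4428, -0.1423, 0.0828]
tool_rot: [0.129, -0.695, 0.695, -0.129]
ft_force: [-3.5, -5.0, 0.4]
grip_width: 0.021
[ 0.44281143 -0.14233995  0.08275502] [-3.51662399 -4.97532734  0.40629823] [-0.91959753  0.6509183   0.05136826] 0.021030898106336335
```

```bash
python3 -m crank '[[0.0006,0.003,0.0006,0,0,0,-1],[0.0006,0.006,0.0006,0,0,0,-1],[0.0006,0.008,0.0006,0,0,0,-1],[0.0006,0.008,0.0006,0,0,0,-1]]' && python3 -c "
from h import *
o=robot.get_obs();print(o['position'],o['ft_force'],o['moment'],o['grip_width'])"
```

```text
time: 6.35
position: [0.4427, -0.1424, 0.0794]
tool_rot: [0.129, -0.695, 0.695, -0.129]
ft_force: [-2.4, -3.6, 3.5]
grip_width: 0.0211
[ 0.44270285 -0.14240851  0.07940901] [-2.40436406 -3.57779703  3.46987384] [-0.6784085   0.46531102 -0.01281346] 0.021081740509999673
```

```bash
python3 -m crank '[[0,0,0,0,0,0,-0.4],[0,0,0,0,0,0,-0.2],[0,0,0,0,0,0,0.2],[0,0,0,0,0,0,0.2],[0,0,0,0,0,0,0.2],[0,-0.05,0,0,0,0,0.2],[0,-0.15,0,0,0,0,0.2],[0,-0.22,0,0,0,0,0.2],[0,-0.3,0,0,0,0,0.2],[0,-0.3,0,0,0,0,0.2]]' && python3 - <<'E'
from h import *
o=robot.get_obs();im=vision.camera('wrist');print(o['position'],o['grip_width'],o['ft_force']);cv2.imwrite('pics/w6.png',im)
print('top pred home',wproj([.4427,-.1424,.122],o))
E
```

```text
time: 7.6
position: [0.4444, -0.1434, 0.2318]
tool_rot: [0.127, -0.694, 0.697, -0.131]
ft_force: [-0.2, -0.0, 0.6]
grip_width: 0.0523
[ 0.44440645 -0.14337613  0.23183783] 0.052292606450755064 [-0.15903916 -0.03139408  0.57998944]
top pred home (np.float64(314.0086845491244), np.float64(206.50541300349667))
```

View pics/w6.png

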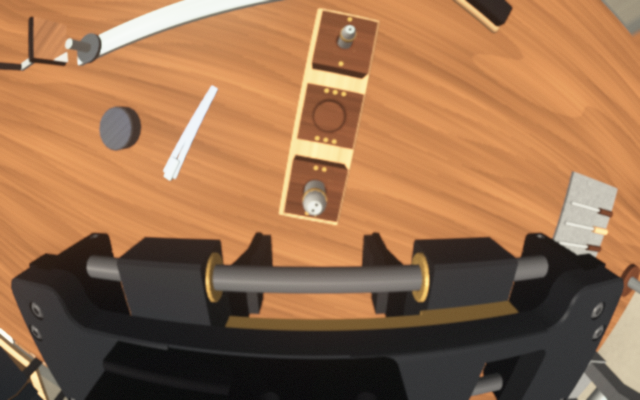

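```bash
python3 - <<'E'
from h import *
goal([.472,.303,.21],np.radians(20))
E
```

```text
shift [-0.3725  0.039  -0.8119] rot [-1.200e-03 -4.947e-01  1.000e-04] deg 89.0 x [ 0.34 -0.94  0.  ]
shift [-0.3725  0.039  -0.8119] rot [-1.000e-04  5.053e-01 -1.200e-03] deg 91.0 x [-0.34  0.94  0.  ]
```

```bash
python3 -m crank '[[-0.373,0.0,-0.812,0,-0.494,0,0.2],[-0.373,0.0,-0.812,0,-0.494,0,0.2],[-0.373,0.0,-0.812,0,-0.494,0,0.2],[-0.373,0.0,-0.812,0,-0.494,0,0.2],[-0.373,0.0,-0.812,0,-0.494,0,0.2],[-0.373,0.0,-0.812,0,-0.494,0,0.2],[-0.373,0.04,-0.812,0,-0.494,0,0.2],[-0.373,0.04,-0.812,0,-0.494,0,0.2],[-0.373,0.04,-0.812,0,-0.494,0,0.2],[-0.373,0.04,-0.812,0,-0.494,0,0.2]]' && python3 - <<'E'
from h import *
o=robot.get_obs();im=vision.camera('wrist');print(o['position'],o['grip_width'],o['ft_force'],o['q'].round(2));cv2.imwrite('pics/w7.png',im)
print(toolR(o).as_matrix().round(3),wproj([.472,.303,.131],o))
t=vision.camera('top');cv2.imwrite('pics/t7full.png',t);cv2.imwrite('pics/t7.png',cv2.resize(t[170:290,340:500],(800,600),interpolation=cv2.INTER_CUBIC))
t=vision.camera('scene');cv2.imwrite('pics/s7full.png',t);cv2.imwrite('pics/s7.png',cv2.resize(t[150:270,200:360],(800,600),interpolation=cv2.INTER_CUBIC))
E
```

```text
time: 8.9
position: [0.4703, 0.3033, 0.207]
tool_rot: [0.58, -0.407, 0.405, -0.578]
ft_force: [-0.4, -0.7, 0.2]
grip_width: 0.0524
[0.47031766 0.30330167 0.20697498] 0.05244994651100212 [-0.38843209 -0.65248144  0.22428636] [0.37 0.48 1.63 0.   1.04 0.03]
[[ 0.34  -0.004  0.94 ]
 [-0.94  -0.002  0.34 ]
 [ 0.    -1.    -0.004]] (np.float64(318.8995753122688), np.float64(217.38480674733958))
```

View pics/w7.png

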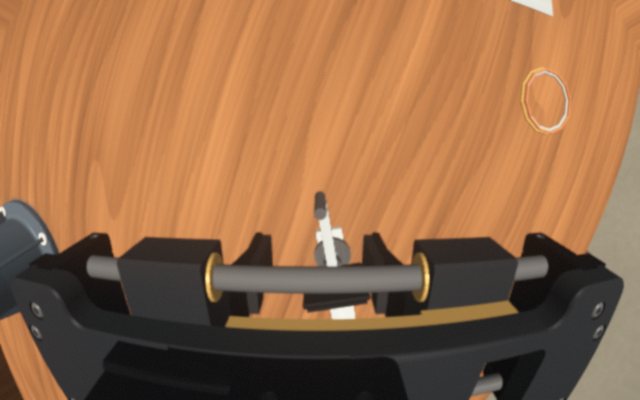

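View pics/t7.png

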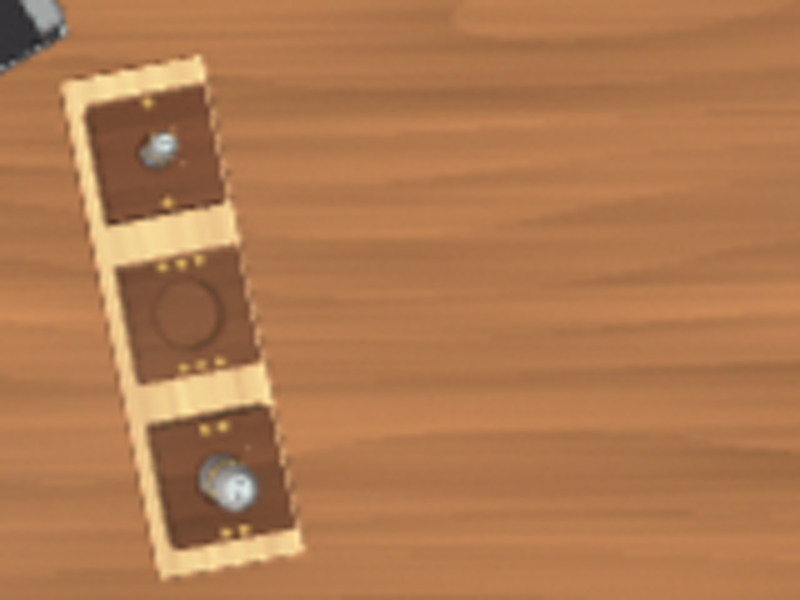

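View pics/s7.png

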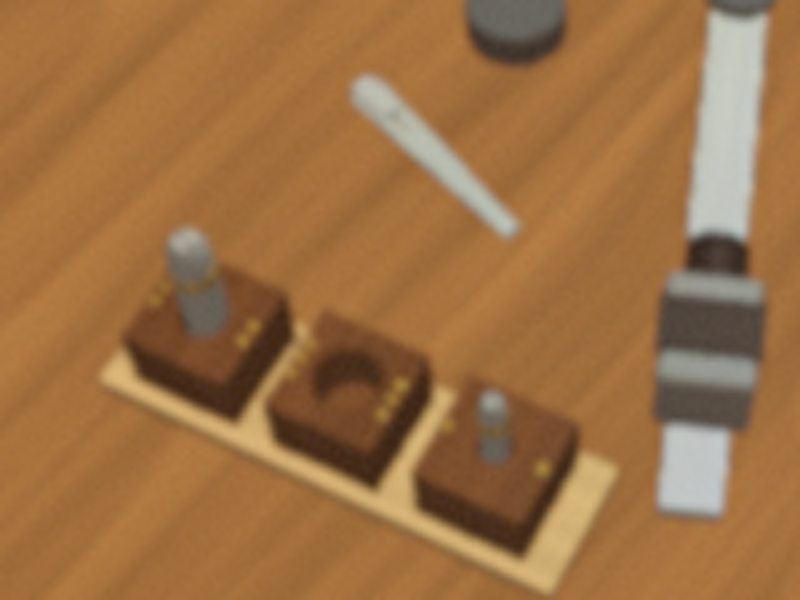

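```bash
python3 - <<'E'
from h import *
im=cv2.imread('pics/w7.png');cv2.imwrite('pics/w7c.png',cv2.resize(im[180:320,250:410],(800,700),interpolation=cv2.INTER_CUBIC)[:600])
A=lambda x,y:(340+x/5-.4,170+y/5-.4)
S=lambda x,y:(200+x/5-.4,150+y/5-.4)
print(tri(A(236,491),S(184,236)))
o=robot.get_obs();print(proj('top',[.4427-.0012,-.1424+.0015,.122]),A(236,491),proj('scene',[.4427,-.1424,.122]),S(184,236))
E
```

```text
(array([ 0.43991873, -0.14116469,  0.1206093 ]), np.float64(0.0006252620519592573))
(np.float64(386.8415171298862), np.float64(267.25307696570803)) (386.8, 267.8) (np.float64(236.9421064924045), np.float64(197.40578555840526)) (236.4, 196.79999999999998)
```

View pics/w7c.png

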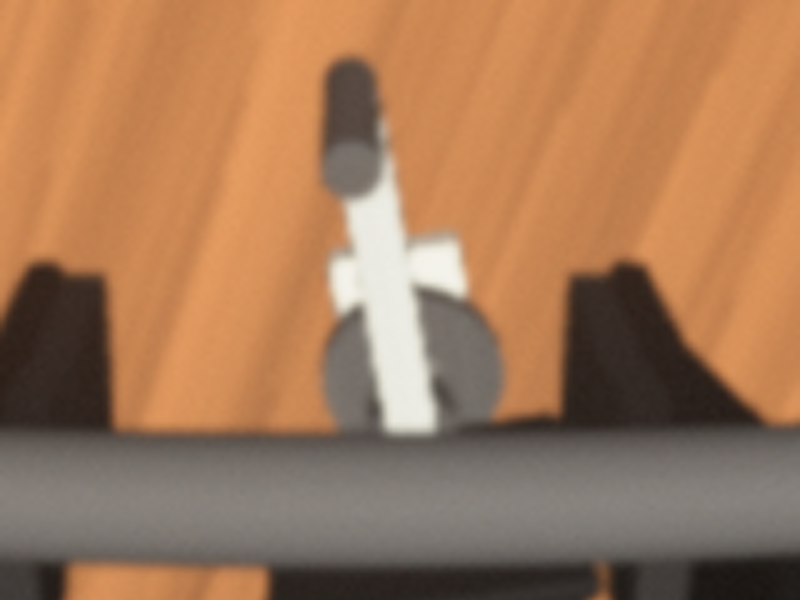

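```bash
python3 - <<'E'
from h import *
o=robot.get_obs();print(wonz(320.4,213.6,.131,o), wonz(250+350/5,180+70/5,.081,o),o['position'])
for P in ([.472,.303,.11],[.471,.305,.11]): goal(P,np.radians(20))
E
```

```text
[0.47325243 0.3055788  0.131     ] [0.47248705 0.30811438 0.081     ] [0.47120831 0.3029661  0.2082392 ]
shift [0.0005 0.1965 0.0018] rot [ 0.0005 -0.0011 -0.    ] deg 0.2 x [ 0.34 -0.94  0.  ]
shift [0.0005 0.1965 0.0018] rot [0.000e+00 9.989e-01 8.000e-04] deg 179.8 x [-0.34  0.94  0.  ]
shift [-0.004   0.1965  0.0013] rot [ 0.0005 -0.0011 -0.    ] deg 0.2 x [ 0.34 -0.94  0.  ]
shift [-0.004   0.1965  0.0013] rot [0.000e+00 9.989e-01 8.000e-04] deg 179.8 x [-0.34  0.94  0.  ]
```

```bash
python3 -m crank '[[-0.004,0.05,0.003,0,0,0,0.2],[-0.004,0.12,0.003,0,0,0,0.2],[-0.004,0.196,0.003,0,0,0,0.2],[-0.004,0.196,0.003,0,0,0,0.2],[-0.004,0.196,0.003,0,0,0,-1],[-0.004,0.196,0.003,0,0,0,-1],[-0.004,0.196,0.003,0,0,0,-1],[-0.004,0.196,0.003,0,0,0,-1],[-0.004,0.196,0.003,0,0,0,-1],[-0.004,0.196,0.003,0,0,0,-1]]' 30 && python3 - <<'E'
from h import *
o=robot.get_obs();im=vision.camera('wrist');print(o['position'],o['grip_width'],o['ft_force']);cv2.imwrite('pics/w8.png',im)
t=vision.camera('top');cv2.imwrite('pics/t8.png',t)
E
```

```text
time: 10.3
position: [0.4721, 0.3058, 0.1113]
tool_rot: [0.579, -0.406, 0.406, -0.579]
ft_force: [-1.3, -0.1, 3.1]
grip_width: 0.0091
[0.47211936 0.30581913 0.11129199] 0.009140133668797682 [-1.28401703 -0.09461326  3.05832295]
```

View pics/w8.png

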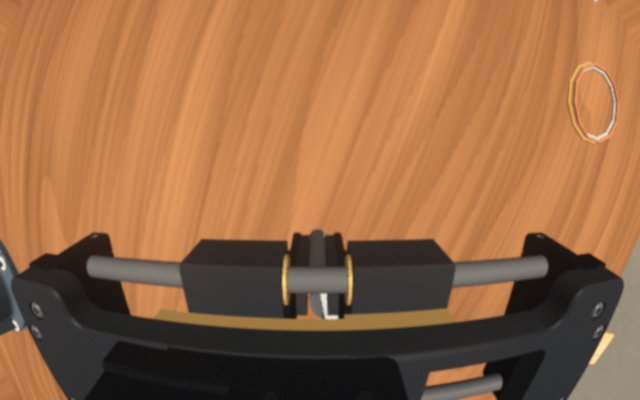

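```bash
python3 - <<'E'
from h import *
o=robot.get_obs();p=o['position'];r=toolR(o)
print([wproj(p+r.apply([dx,0,0])+[0,0,.131-p[2]],o) for dx in(-.003,0,.003)])
cv2.imwrite('pics/w8c.png',cv2.resize(cv2.imread('pics/w8.png')[220:340,260:380],(600,600),interpolation=cv2.INTER_CUBIC))
t=cv2.imread('pics/top0.png').astype(int)
m=((t.min(2)>150)).astype(np.uint8)
n,l,s,c=cv2.connectedComponentsWithStats(m)
for k in range(1,n):
    if s[k][4]>400 and 180<c[k][0]<360 and c[k][1]<260: 
        print(s[k],c[k]); best=k
ys,xs=np.where(l==best)
P=np.array([onz('top',x,y,.012)[:2] for x,y in zip(xs,ys)])
for it in range(1):
    c0=P.mean(0);u,S,vt=np.linalg.svd(P-c0);d=vt[0]; 
d=d*np.sign(d[0]); q=(P-c0)@d; w=(P-c0)@np.array([-d[1],d[0]])
print('cent',c0,'ang',np.degrees(np.arctan2(d[1],d[0])),q.min(),q.max())
# width edges by bins
nn=np.array([-d[1],d[0]]);Q=[]
for a in np.arange(q.min()+.015,q.max()-.02,.008):
    k=(q>=a)&(q<a+.008)
    Q.append([a+.004,w[k].min(),w[k].max()])
Q=np.array(Q);print(Q[::3].round(4))
mid=Q[:,1:].mean(1);f=np.polyfit(Q[:,0],mid,1);print(f)
E
```

```text
[(np.float64(316.53604351658754), np.float64(274.81018970895167)), (np.float64(316.53480940803587), np.float64(280.3109020162857)), (np.float64(316.5336726799229), np.float64(285.699941863634))]
[ 243  185   90   53 1040] [284.16153846 210.14326923]
cent [0.58285225 0.10961997] ang -60.96330529918755 -0.11732062272606021 0.1380809278848704
[[-0.0983 -0.0162  0.0146]
 [-0.0743 -0.0153  0.0146]
 [-0.0503 -0.0154  0.0155]
 [-0.0263 -0.0145  0.0151]
 [-0.0023 -0.0149  0.016 ]
 [ 0.0217 -0.014   0.016 ]
 [ 0.0457 -0.0141  0.0159]
 [ 0.0697 -0.0141  0.0168]
 [ 0.0937 -0.0132  0.0174]
 [ 0.1177 -0.0123 -0.0041]]
[-5.30601599e-03 -2.14256788e-05]
```

View pics/w8c.png

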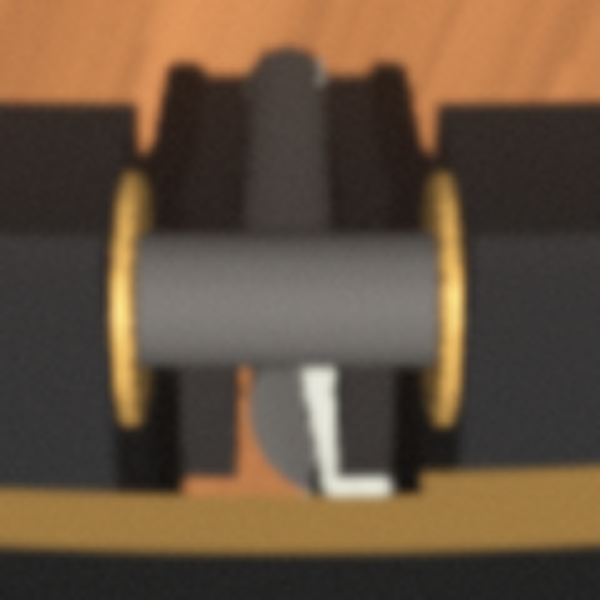

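```bash
cat > fs.py <<'E'
from h import *
F=[];Q=[]
for i in range(4):
    vision.camera('top'); o=robot.get_obs(); F.append(o['ft_force']);Q.append(o['position'])
F=np.mean(F,0);Q=np.mean(Q,0);t=np.array([.867,.4985,0]);n=np.array([.4985,-.867,0])
print('t',o['time'].__round__(2),'pos',Q.round(4),'tan pos',(Q@t).round(5),'rad',(Q@n).round(5),'F tan',(F@t).round(2),'rad',(F@n).round(2),'Fz',F[2].round(2))
E
python3 fs.py
python3 -m crank '[[0.0007,0,-0.004,0,0,0,-1],[0.0007,0,-0.004,0,0,0,-1]]' >/dev/null; python3 fs.py
python3 -m crank '[[-0.0007,0,0.004,0,0,0,-1],[-0.0007,0,0.004,0,0,0,-1]]'>/dev/null; python3 fs.py
python3 -m crank '[[-0.0007,0,0.004,0,0,0,-1],[-0.0007,0,0.004,0,0,0,-1]]'>/dev/null; python3 fs.py
python3 -m crank '[[-0.0007,0,0.004,0,0,0,-1],[-0.0007,0,0.004,0,0,0,-1]]'>/dev/null; python3 fs.py
```

```text
t 10.6 pos [0.4722 0.3059 0.1113] tan pos 0.56191 rad -0.0298 F tan -1.04 rad -0.72 Fz 3.6
t 11.05 pos [0.4714 0.3054 0.1113] tan pos 0.56091 rad -0.02977 F tan 2.04 rad -2.39 Fz 2.75
t 11.5 pos [0.4717 0.3055 0.1112] tan pos 0.56126 rad -0.02978 F tan -0.67 rad -1.45 Fz 6.19
t 11.95 pos [0.4731 0.3064 0.1112] tan pos 0.56292 rad -0.02977 F tan -1.03 rad -1.69 Fz 6.17
t 12.4 pos [0.4746 0.3072 0.1112] tan pos 0.56464 rad -0.02973 F tan -1.39 rad -1.46 Fz 6.07
```

```bash
python3 - <<'E'
from h import *
for name,pic,y0,y1,x0,x1 in (('top','top0',185,240,243,335),('scene','scene0',140,205,325,365)):
    t=cv2.imread(f'pics/{pic}.png').astype(float).min(2)
    d=np.array([.4985,-.867]);n=np.array([.867,.4985]);
    # sample brightness across rail in world coords, subpixel edges at half level
    B=np.array([.5165,.2274]); E=[]
    for q in np.arange(.04,.215,.005):
        ws=np.arange(-.03,.0301,.0005); uv=np.array([proj(name,[*(B+q*d+w*n),.012]) for w in ws],np.float32)
        v=cv2.remap(t.astype(np.float32),uv[:,0:1],uv[:,1:2],cv2.INTER_LINEAR).ravel()
        c=v[50:71].mean(); lo=min(v[:20].mean(),v[-20:].mean()); th=(c+lo)/2
        L=[i for i in range(50) if v[i]<th<=v[i+1]]; Rr=[i for i in range(65,120) if v[i]>=th>v[i+1]]
        if L and Rr: E.append([q,ws[L[-1]],ws[Rr[0]]])
    E=np.array(E); E=E[abs((E[:,2]-E[:,1])-.032)<.004]
    for k in (1,2): 
        f=np.polyfit(E[:,0],E[:,k],1); print(name,len(E),'edge angle',-60.1+np.degrees(f[0]),'offset',f[1])
E
```

```text
Traceback (most recent call last):
  File "h.py", line 9, in proj
    i=vision.camera_info(n); f=200/np.tan(np.radians(i['vfov'])/2)
ValueError: time passes only in moves, steps and waits
```

```bash
sed -i 's/^from rig import robot, vision/from rig import robot, vision\nimport functools\n_ci=functools.lru_cache(None)(lambda n: vision.camera_info(n))/; s/i=vision.camera_info(\([^)]*\))/i=_ci(\1)/' h.py; python3 - <<'E'
from h import *
for name,pic in (('top','top0'),('scene','scene0')):
    t=cv2.imread(f'pics/{pic}.png').astype(np.float32).min(2)
    d=np.array([.4985,-.867]);n=np.array([.867,.4985]);
    B=np.array([.5165,.2274]); E=[]
    ws=np.arange(-.03,.0301,.0005)
    for q in np.arange(.04,.2,.005):
        uv=np.array([proj(name,[*(B+q*d+w*n),.012]) for w in ws],np.float32)
        v=cv2.remap(t,uv[:,0:1],uv[:,1:2],cv2.INTER_LINEAR).ravel()
        th=(v[50:71].mean()+min(v[:15].mean(),v[-15:].mean()))/2
        L=[i for i in range(50) if v[i]<th<=v[i+1]]; Rr=[i for i in range(65,120) if v[i]>=th>v[i+1]]
        if L and Rr: E.append([q,ws[L[-1]],ws[Rr[0]]])
    E=np.array(E)
    for k in (1,2):
        f=np.polyfit(E[:,0],E[:,k],1); print(name,len(E),'edge angle',(-60.1+np.degrees(f[0])).round(2),'offset',f[1].round(4))
E
```

```text
top 32 edge angle -60.31 offset -0.0163
top 32 edge angle -60.21 offset 0.0151
scene 28 edge angle -60.39 offset -0.0165
scene 28 edge angle -60.09 offset 0.0168
```

```bash
python3 -m crank '[[-0.001,0,0.0145,0,0,0,-1],[-0.0014,0,0.0286,0,0,0,-1],[-0.0005,0,0.043,0,0,0,-1],[0.0016,0,0.057,0,0,0,-1],[0.0016,0,0.057,0,0,0,-1],[0.0016,0,0.057,0,0,0,-1]]'; python3 fs.py
```

```text
time: 13.15
position: [0.5004, 0.3164, 0.1109]
tool_rot: [0.58, -0.408, 0.405, -0.577]
ft_force: [-4.0, 1.6, 7.6]
grip_width: 0.0091
t 13.35 pos [0.5004 0.3164 0.111 ] tan pos 0.59154 rad -0.02487 F tan -2.53 rad -3.32 Fz 6.54
```

```bash
python3 -m crank '[[0.0012,0,0.0024,0,0,0,-1],[0.0012,0,0.0024,0,0,0,-1],[0.0012,0,0.0024,0,0,0,-1]]'; python3 fs.py; python3 - <<'E'
from h import *
o=robot.get_obs();print(toolR(o).as_matrix().round(3))
im=vision.camera('wrist');cv2.imwrite('pics/w9.png',im);t=vision.camera('top');s=vision.camera('scene')
cv2.imwrite('pics/t9f.png',t);cv2.imwrite('pics/s9f.png',s)
cv2.imwrite('pics/t9.png',cv2.resize(t[150:290,180:360],(771,600),interpolation=cv2.INTER_CUBIC))
cv2.imwrite('pics/s9.png',cv2.resize(s[80:180,280:400],(720,600),interpolation=cv2.INTER_CUBIC))
E
```

```text
time: 13.72
position: [0.5014, 0.3166, 0.111]
tool_rot: [0.58, -0.408, 0.405, -0.577]
ft_force: [-4.3, 2.7, 7.1]
grip_width: 0.0089
t 13.93 pos [0.5014 0.3166 0.111 ] tan pos 0.59253 rad -0.0245 F tan -2.76 rad -4.82 Fz 6.92
[[ 0.339 -0.006  0.941]
 [-0.941 -0.001  0.339]
 [-0.002 -1.    -0.006]]
```

View pics/t9.png

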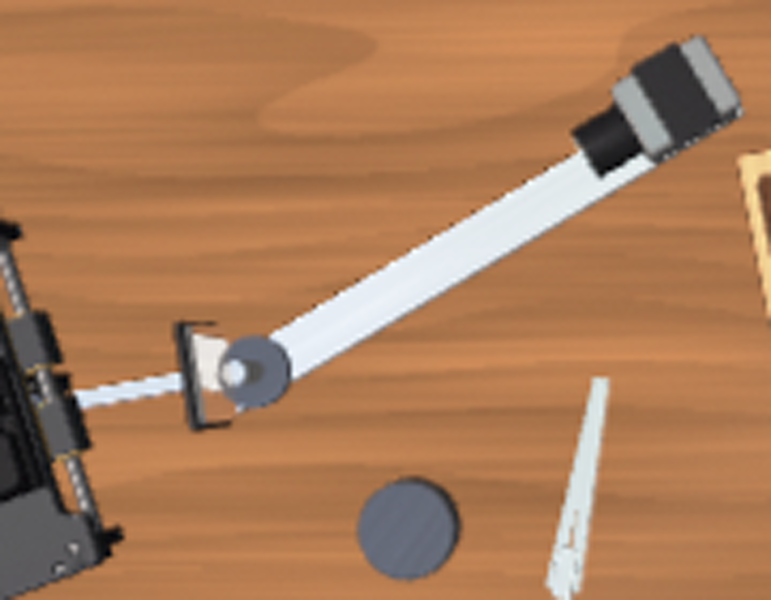

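View pics/s9.png

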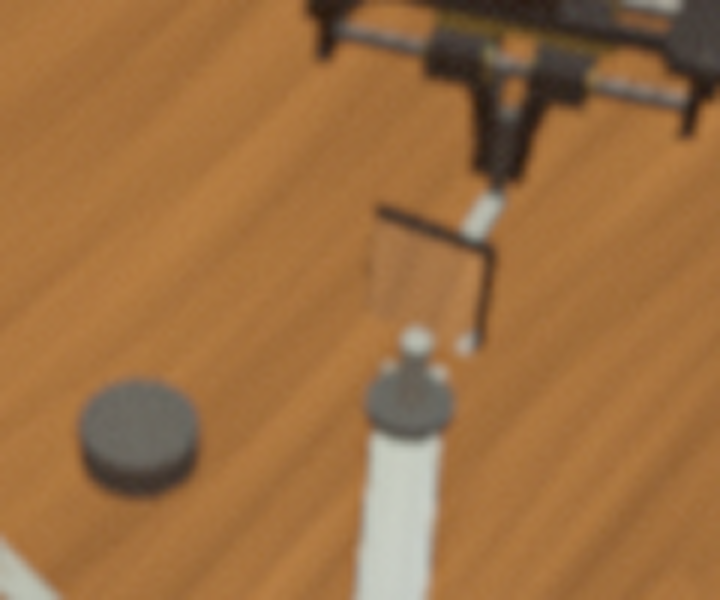

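View pics/w9.png

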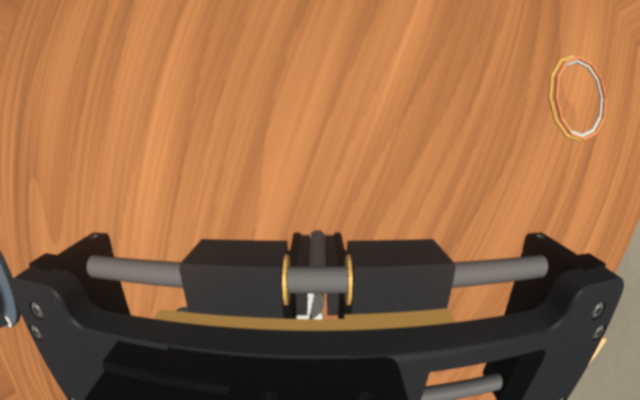

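```bash
python3 - <<'E'
from h import *
def bar(name,pic,box):
    t=cv2.imread(f'pics/{pic}.png').astype(float).max(2)
    x0,x1,y0,y1=box; sub=t[y0:y1,x0:x1]; w=np.clip(95-sub,0,None)
    m=(w>0).astype(np.uint8); n,l,s,c=cv2.connectedComponentsWithStats(m,connectivity=8)
    k=1+np.argmax(s[1:,4]); ys,xs=np.where(l==k); ww=w[ys,xs]
    P=np.array([onz(name,x+x0,y+y0,.128)[:2] for x,y in zip(xs,ys)])
    return P,ww,s[k]
def ang(P,ww):
    for _ in range(6):
        c=(P*ww[:,None]).sum(0)/ww.sum(); C=np.cov((P).T,aweights=ww); v=np.linalg.eigh(C)[1][:,1]
        d=abs((P-c)@np.array([-v[1],v[0]])); k=d<.004; P,ww=P[k],ww[k]
    a=np.degrees(np.arctan2(v[1],v[0])); return a%180,c,len(P)
for name,pic,box in (('top','top0',(212,245,224,252)),('top','t9f',(216,240,222,254)),('scene','scene0',(335,366,112,124)),('scene','s9f',(338,366,112,124))):
    P,w,s=bar(name,pic,box);print(name,pic,s,ang(P,w))
a=cv2.imread('pics/top0.png')[218:256,205:250];b=cv2.imread('pics/t9f.png')[218:256,205:250]
cv2.imwrite('pics/cmp.png',np.hstack([cv2.resize(x,(400,338),interpolation=cv2.INTER_NEAREST) for x in(a,b)]))
a=cv2.imread('pics/scene0.png')[105:145,330:375];b=cv2.imread('pics/s9f.png')[105:145,330:375]
cv2.imwrite('pics/cmp2.png',np.hstack([cv2.resize(x,(400,355),interpolation=cv2.INTER_NEAREST) for x in(a,b)]))
E
```

```text
top top0 [ 5  4 21 22 77] (np.float64(33.81429870264981), array([0.51263934, 0.23257509]), 52)
top t9f [ 5  3 13 26 70] (np.float64(10.664201560065152), array([0.51491566, 0.23389446]), 56)
scene scene0 [7 5 8 1 8] (np.float64(37.05117050305307), array([0.49880285, 0.22356048]), 8)
scene s9f [ 6  3 18  9 24] (np.float64(8.050794151882371), array([0.51739279, 0.23215582]), 23)
```

View pics/cmp.png

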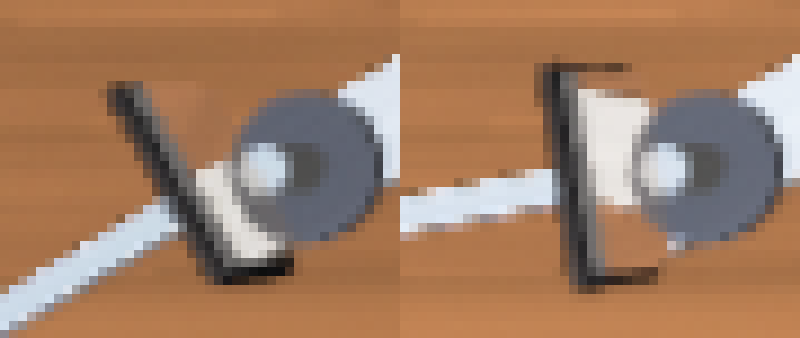

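View pics/cmp2.png

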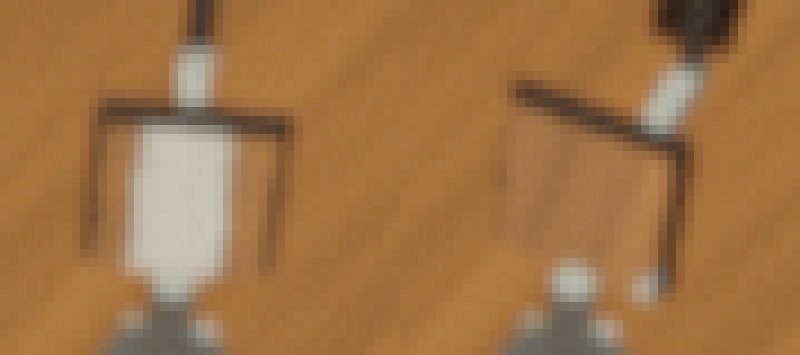

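```bash
python3 - <<'E'
from h import *
def fit(name,pts,z):
    P=np.array([onz(name,u,v,z)[:2] for u,v in pts]); 
    for _ in range(5):
        c=P.mean(0);v=np.linalg.svd(P-c)[2][0];d=(P-c)@[-v[1],v[0]]; k=abs(d)<max(.0008,1.5*d.std()); P=P[k] if k.sum()>5 else P
    return (np.degrees(np.arctan2(v[1],v[0]))%180).round(2),c.round(4),len(P),d.std().round(5)
def cross(v,th,rising):
    for i in range(len(v)-1):
        if (v[i]<th<=v[i+1]) if rising else (v[i]>=th>v[i+1]): return i+(th-v[i])/(v[i+1]-v[i])
# mirror bar: dark centroid along rows(top)/cols(scene)
def dark(pic,name,rng,win,axis):
    g=cv2.imread(f'pics/{pic}.png').astype(float)[:,:,2]; pts=[]
    for r in rng:
        lo,hi=win(r); s=np.arange(lo,hi+1); v=g[r,s] if axis==0 else g[s,r]
        w=np.clip(100-v,0,None)
        if w.sum()>20:
            c=(w*s).sum()/w.sum(); pts.append((c,r) if axis==0 else (r,c))
    return fit(name,pts,.128)
print('bar top0',dark('top0','top',range(230,247),lambda r:(int(217+(r-227)*.53)-2,int(217+(r-227)*.53)+6),0))
print('bar t9',dark('t9f','top',range(228,249),lambda r:(int(220.5+(r-226)*.18)-2,int(220.5+(r-226)*.18)+5),0))
print('bar s0',dark('scene0','scene',[x for x in range(343,361) if not 349<=x<=354],lambda c:(114,122),1))
print('bar s9',dark('s9f','scene',[x for x in range(345,362) ],lambda c:(int(115+(c-344)*.37)-2,int(115+(c-344)*.37)+3),1))
# lever edges (bright) top
for pic,cols,line in(('top0',range(203,222),lambda c:254.5-(c-205)*.62),('t9f',range(202,220),lambda c:242-(c-205)*.17)):
    g=cv2.imread(f'pics/{pic}.png').astype(float)[:,:,0]; U=[];L=[]
    for c in cols:
        y0=int(line(c))-6; v=g[y0:y0+13,c]; th=(v.max()+np.median(v[[0,1,-1,-2]]))/2
        a=cross(v,th,True); b=cross(v[::-1],th,True)
        if a is not None and b is not None: U.append((c,y0+a));L.append((c,y0+12-b))
    print('lever',pic,fit('top',U,.078),fit('top',L,.078), fit('top',[(u[0],(u[1]+l[1])/2) for u,l in zip(U,L)],.078))
E
```

```text
bar top0 (np.float64(29.98), array([0.5131, 0.2336]), 17, np.float64(0.00031))
bar t9 (np.float64(9.66), array([0.5131, 0.2338]), 21, np.float64(0.00022))<stdin>:5: RuntimeWarning: Mean of empty slice.
  ret = ret.dtype.type(ret / rcount)
Traceback (most recent call last):
numpy.linalg.LinAlgError: 1-dimensional array given. Array must be at least two-dimensional
```

```bash
python3 - <<'E'
from h import *
def fit(pts,z):
    P=np.array([onz('top',u,v,z)[:2] for u,v in pts]); c=P.mean(0);v=np.linalg.svd(P-c)[2][0]
    return (np.degrees(np.arctan2(v[1],v[0]))%180).round(2),len(P),((P-c)@[-v[1],v[0]]).std().round(5)
for pic,cols,line in(('top0',range(203,222),lambda c:254.5-(c-205)*.62),('t9f',range(201,220),lambda c:242-(c-205)*.17)):
    g=cv2.imread(f'pics/{pic}.png').astype(float)[:,:,0]; M=[]
    for c in cols:
        y0=int(line(c))-6; s=np.arange(y0,y0+13); v=g[s,c]; w=np.clip(v-120,0,None)
        if w.sum()>100: M.append((c,(w*s).sum()/w.sum()))
    print(pic,fit(M,.078))
E
```

```text
top0 (np.float64(119.89), 19, np.float64(0.0003))
t9f (np.float64(99.47), 19, np.float64(0.00035))
```

```bash
python3 -m crank '[[-0.0009,0,0.0008,0,0,0,-1],[-0.0009,0,0.0008,0,0,0,-1],[-0.0009,0,0.0008,0,0,0,-1],[-0.0009,0,0.0008,0,0,0,-1]]'; python3 fs.py; python3 fs.py;python3 - <<'E'
from h import *
t=vision.camera('top');cv2.imwrite('pics/t10f.png',t);cv2.imwrite('pics/t10.png',t)
def fit(pts,z):
    P=np.array([onz('top',u,v,z)[:2] for u,v in pts]); c=P.mean(0);v=np.linalg.svd(P-c)[2][0]
    return (np.degrees(np.arctan2(v[1],v[0]))%180).round(2)
g=t.astype(float)[:,:,0]; M=[]
for c in range(201,220):
    y0=int(242-(c-205)*.17)-6; s=np.arange(y0,y0+13); w=np.clip(g[s,c]-120,0,None)
    if w.sum()>100: M.append((c,(w*s).sum()/w.sum()))
print('lever',fit(M,.078))
g=t.astype(float)[:,:,2];M=[]
for r in range(228,249):
    x0=int(220.5+(r-226)*.18)-2; s=np.arange(x0,x0+8); w=np.clip(100-g[r,s],0,None)
    if w.sum()>20: M.append(((w*s).sum()/w.sum(),r))
print('bar',fit(M,.128))
E
```

```text
time: 14.58
position: [0.5018, 0.3168, 0.1109]
tool_rot: [0.58, -0.408, 0.405, -0.577]
ft_force: [-3.1, 1.2, 5.8]
grip_width: 0.0088
t 14.78 pos [0.5018 0.3168 0.1109] tan pos 0.59301 rad -0.02451 F tan -2.55 rad -3.41 Fz 6.25
t 14.97 pos [0.5018 0.3168 0.1109] tan pos 0.59301 rad -0.0245 F tan -2.54 rad -3.53 Fz 6.81
lever 99.21
bar 9.05
```

View pics/t10.png

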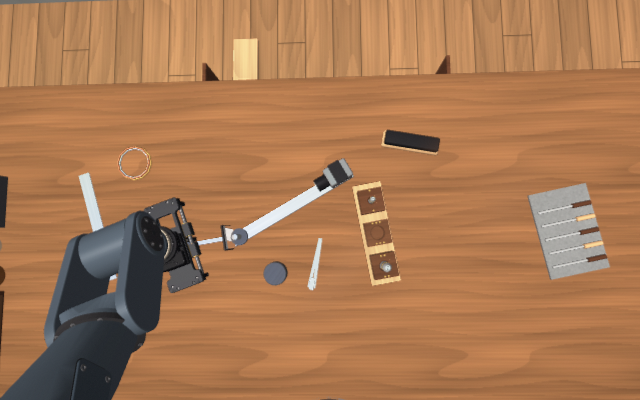

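```bash
python3 -c "
from rig import robot
print(robot.hand_in())"
```

```text
the job is handed in; nothing more can be done
None
```

The loose punch is in the two-pip (medium) socket and released. The mirror is turned to aim the camera at its brass band, with the gripper still closed on the pin at 30 N. I handed the job in at about 15 s of the 45 s allowed.

**Punch:** After release, two camera views put its top at 0.121 m. Fully home should be 0.122 m, which is within the measuring error.

**Mirror:**
- **Required turn:** the mirror needs to face about -80.7° seen from above, a turn of roughly 20.6° clockwise.
- **Measured direction:** the lever image gave -80.8°, the mirror's edge -80.95°, and the gripper position about -80.9°. That is about 0.1–0.25° too far, or roughly 1–3 mm at the mark.
- **Not checked:** I had no view through the bench camera, so this rests on geometry alone.

**Last readings:** Two readings 0.2 s apart showed the arm steady. The pin was pushing back with about 2.5 N, and there was a leftover sideways force of about 3.5 N along the lever. I could not tell how much of that was sensor offset.

**Other objects:** The small punch, tweezers, brush and round block look unmoved in the last top picture.

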